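# Find the loose bolt on the manifold block and hold its cap open

### The job

Tap the three bolt heads on the metal block from above with the fingertips, one after the other from the robot's left to its right, to find the one that is loose: it sinks under the push, the other two stay firm. Then take the hinged cap right behind the loose bolt by its grip tab and lift it at least 45 degrees open, leaving the other two caps shut and the tools around the block where they are. Finish while still holding that cap open: do not let go.

Things in the scene. Friction and masses are not known exactly. Their poses are not given: they have to be found in the camera images.
- block: machined aluminium manifold block, fixed to the bench, 150 (its x) x 270 (its y) x 60 mm high; origin at the centre of its underside, z up. At small yaw its x points away from the robot and its y to the robot's left. It has three equal stations at y = +75 (left), 0 (middle) and -75 mm (right): a bolt near the front edge, and right behind it that bolt's hinged cap over a port. One bolt, any of the three, is loose; nothing shows which until it is tapped
- bolt_left: the left bolt: upright round steel head 24 mm across; origin at the centre of its flat top, at the start 74 mm above the bench, 14 mm proud of the block; it stands 50 mm in front of the block's centre line (block x = -50 mm)
- shank_left (a joint): how far the left bolt has sunk, in m: 0 at the start. The loose bolt gives at about 2 N downward push, follows the finger down to a stop at 0.008, and stays where it was pushed; a tight bolt moves less than 0.001
- bolt_middle: the middle bolt: upright round steel head 24 mm across; origin at the centre of its flat top, at the start 74 mm above the bench, 14 mm proud of the block; it stands 50 mm in front of the block's centre line (block x = -50 mm)
- shank_middle (a joint): how far the middle bolt has sunk, in m: 0 at the start. The loose bolt gives at about 2 N downward push, follows the finger down to a stop at 0.008, and stays where it was pushed; a tight bolt moves less than 0.001
- bolt_right: the right bolt: upright round steel head 24 mm across; origin at the centre of its flat top, at the start 74 mm above the bench, 14 mm proud of the block; it stands 50 mm in front of the block's centre line (block x = -50 mm)
- shank_right (a joint): how far the right bolt has sunk, in m: 0 at the start. The loose bolt gives at about 2 N downward push, follows the finger down to a stop at 0.008, and stays where it was pushed; a tight bolt moves less than 0.001
- hinge_left (a joint): opening angle of the left cap in rad: 0 shut (level, on the block), stop at 1.4. The hinge axis runs along the block's y at block x = +55 mm, 66 mm above the bench; the cap opens upward and backward (its front end, towards the robot, rises) and falls shut by its own weight when let go
- cap_left: the left cap: dark steel flap, about 0.15 kg, 74 mm long, 44 wide, 6 thick, shut its upper face is 67 mm above the bench; origin on its hinge axis in the middle, its x pointing from front to hinge; it bears an upright grip tab near its front end
- tab_left (a point): where to pinch the grip tab of the left cap: 63 mm in front of the hinge axis and 25 mm above it with the cap shut (24 mm above the flap), turning with the cap. The tab is a plate 10 mm thick (along the block's y), 18 mm long (along x), and rises 11 mm above this point; 65 mm free between neighbouring tabs. Pinched across its 10 mm it can turn between the fingers, so the gripper may stay pointing down as the point follows its arc about the hinge
- hinge_middle (a joint): opening angle of the middle cap in rad: 0 shut (level, on the block), stop at 1.4. The hinge axis runs along the block's y at block x = +55 mm, 66 mm above the bench; the cap opens upward and backward (its front end, towards the robot, rises) and falls shut by its own weight when let go
- cap_middle: the middle cap: dark steel flap, about 0.15 kg, 74 mm long, 44 wide, 6 thick, shut its upper face is 67 mm above the bench; origin on its hinge axis in the middle, its x pointing from front to hinge; it bears an upright grip tab near its front end
- tab_middle (a point): where to pinch the grip tab of the middle cap: 63 mm in front of the hinge axis and 25 mm above it with the cap shut (24 mm above the flap), turning with the cap. The tab is a plate 10 mm thick (along the block's y), 18 mm long (along x), and rises 11 mm above this point; 65 mm free between neighbouring tabs. Pinched across its 10 mm it can turn between the fingers, so the gripper may stay pointing down as the point follows its arc about the hinge
- hinge_right (a joint): opening angle of the right cap in rad: 0 shut (level, on the block), stop at 1.4. The hinge axis runs along the block's y at block x = +55 mm, 66 mm above the bench; the cap opens upward and backward (its front end, towards the robot, rises) and falls shut by its own weight when let go
- cap_right: the right cap: dark steel flap, about 0.15 kg, 74 mm long, 44 wide, 6 thick, shut its upper face is 67 mm above the bench; origin on its hinge axis in the middle, its x pointing from front to hinge; it bears an upright grip tab near its front end
- tab_right (a point): where to pinch the grip tab of the right cap: 63 mm in front of the hinge axis and 25 mm above it with the cap shut (24 mm above the flap), turning with the cap. The tab is a plate 10 mm thick (along the block's y), 18 mm long (along x), and rises 11 mm above this point; 65 mm free between neighbouring tabs. Pinched across its 10 mm it can turn between the fingers, so the gripper may stay pointing down as the point follows its arc about the hinge
- screwdriver: bystander: screwdriver lying in front of the block, red handle, origin on the bench at its middle
- wrench: bystander: steel wrench lying behind the block, origin on the bench at its middle
- tape: bystander: white tape roll, 84 mm wide, 45 high, behind the block, origin under its centre
- sander: bystander: electric sander, pad 126 mm across, 110 high, handle 170 mm long, origin under the pad's centre
- spray_can: bystander: grey can, 60 mm wide, 170 high, origin under its centre
- bin: bystander: empty grey bin 160 x 110 x 70 mm, origin under its centre

How it is judged:
By the outcome, as a careful person would: the job done as asked, in the order asked, and still so for the second after the job is handed in, while the arm keeps its last pose, push and grip.
It also fails if it takes over 48 s, if anything falls off the work surface, if the arm or the gripper's body presses on something with over 40 N, if the wrist force passes 120 N, or if a joint passes its speed limit or range.

### The arm

A 6-joint arm with a two-finger parallel gripper is mounted at the origin on the work surface. World frame = base frame: x ahead of the robot, y to its left, z up, the work surface at z = 0. Lengths are in m, angles in degrees, forces in N, time in s.
With the tool pointing down it reaches from about 0.4 to 0.825 m from the base axis. Payload 7 kg.
Tool frame: the origin (TCP) lies midway between the tips of the shut fingers; the grasp point (between the pads) lies 19 mm behind it; z points along the fingers, y is the direction in which the jaws open and shut (so a half turn about z gives the same grasp; the last joint's range is limited). The gripper opens to 88 mm and grips with 3 to 60 N. Pads are 19 mm wide; open, the fingers measure 130 mm over their backs; the gripper's body (78 mm by 193 mm) begins 47 mm behind the grasp point.
Start: joints at [-54.654, 20.546, 0.682, 0, -70.136, -16.507], TCP at [0.218, -0.639, 0.202] pointing down, gripper open.
Joint ranges: [-176.03, 176.03], [-82.01, 121.73], [-58.28, 71.71], [-173.87, 95.51], [-174.79, -0.11], [-173.66, 173.66]. Speed limits (degrees/s): [136.94, 136.94, 172.46, 180, 180, 180].

### API

Orientations are given as [roll, pitch, yaw] about the fixed x, y, z axes, in that order (R = Rz(yaw) Ry(pitch) Rx(roll)).
In Python, from plant import get_state, capture, get_calibration, close_job, boxes_of, cut_out gives the robot as it stands.
- The arm moves only by the tool apply_moves, never from a script. Its argument "commands" is a list of rows, each an object with "grip": the closure, from 0 (fully open) to 1 (shut); "slide": the shift along the tool's x, y, z in m, a list of three; "roll": the turn about the tool's z in degrees. In form: [{"grip": grip, "slide": [x, y, z], "roll": roll}, ...]. A call has 1 to 5 rows; each row is the pose to reach, as a shift and turn from the pose commanded when the call began, along the tool's axes at that moment; what a row does not reach only later rows make up. A row lasts 1/8 s, in which the tool goes at most 62.5 mm and 10.7 degrees, less where a joint would pass 70% of its speed; a pose out of reach is approached as far as the arm can. A call with a gripper value outside its range is refused whole. The fingers move at their own pace and stop on an object; "grip_force" is the grip in N (left out, the last holds). Time passes only in rows, so rows that repeat a pose let the fingers close. It gives the time, the measured TCP pose, the force and the opening at its end, in the units of the state.
- get_state(): the state, without advancing time (a new reading comes with each control period).
- capture(name): name is "scene" or "top"; returns (picture, depth): 384x512x3 uint8, red, green, blue; 384x512 float32, m along the optical axis (not along the pixel's ray), 0 where there is no reading.
- get_calibration(name): a dict with "mtx" (3x3 intrinsics, pixels), "R" (3x3) and "t" (3): a world point X has camera coordinates R X + t. Camera axes: x right, y down, z forward; pixel columns grow to the right and rows downward; lengths in m; the calibration is good to about 2 mm. A picture is of the moment at which its call begins. get_calibration takes no time and is no camera call.
- close_job(): hands the job in, once; it reports no verdict.
Trained networks look in the newest picture that a camera, given by its name, has taken for a name from the list of things; names that differ only in an ending like _2 or _b are one class to them, and where a whole thing is asked for, a point or a joint stands for the part that bears it (a point fixed in the world has none). Each returns a list of dicts, best first, with "score" (0 to 1); they miss things now and then, are a little off and sometimes report something else, mostly with a low value. They report only what shows in the picture. A call takes as long as a camera call.
- boxes_of(name, camera): "position" ([x, y, z] in m, in the coordinates of the camera as it stood for that picture, good to about 4 mm: the middle of the surface that is visible of it).
- cut_out(name, camera): "mask" (384x512 bool, what is visible of it).
The state is a dict: "time_s": time; "joints": joint angles; "qd": joint speeds; "joint_torque": joint torques, N m; "tcp_pos": TCP position; "eef_rot": TCP orientation; "contact_force": force on the tool from outside, world axes, zero at the start; "moment": the same for the moment, N m; "gripper_width": finger opening in m.
Only numpy, scipy, OpenCV 4.12 (cv2) and the standard library are available. Lean on these libraries where they do the work, as an engineer would, in place of code of your own. Each camera call takes 0.05 s, during which the arm holds its last target.

## Working session

There is one attempt and no reset: what is moved stays moved. The work goes in short steps, Python scripts to look and compute and a tool call to move; the robot and the scene stay as the last step left them, time stands still between calls to the robot, and variables do not carry over. Pictures are saved under pics/ and viewed, and the job is handed in when it is done.

Besides the shell and the picture viewer there is one more tool, called after "Call:" as name(argument=value, ...) on one line, values as JSON. apply_moves: Moves the arm, as the interface text tells. Its arguments: {"type":"object","properties":{"commands":{"type":"array"},"grip_force":{"type":"number"}},"required":["commands"]}

```bash
mkdir -p pics; ls; python3 - <<'E'
from plant import *
import cv2,numpy as np
print(get_state())
for c in ["scene","top"]:
    p,d=capture(c); cv2.imwrite(f"pics/{c}0.png",p[:,:,::-1])
    np.savez(f"{c}0.npz",p=p,d=d)
    k=get_calibration(c);R=np.array(k["R"]);t=np.array(k["t"]);print(c,"cam at",-R.T@t)
    for n in ["bolt_left","bolt_middle","bolt_right","tab_left","cap_left","block"]:
        for b in boxes_of(n,c)[:4]:
            print(n,round(b["score"],2),np.round(R.T@(np.array(b["position"])-t),4))
E
```

```text
pics
{'time_s': 0.0, 'joints': array([-5.46555591e+01,  2.05911516e+01,  6.34867591e-01, -2.09646222e-02,
       -7.01373609e+01, -1.65081247e+01]), 'qd': array([-0.00398608,  0.01396423, -0.1109937 ,  0.04437279, -0.054275  ,
       -0.02528288]), 'joint_torque': array([ 9.13797812e-04, -5.82720208e+01,  2.93062913e+01,  6.99699104e+00,
        6.91094989e-03, -1.58930366e-04]), 'tcp_pos': array([ 0.21775133, -0.63834905,  0.20113159]), 'eef_rot': array([ 1.79904615e+02, -7.71619385e-03, -1.61170817e+02]), 'contact_force': array([-0.00752403,  0.50131681, -0.68173474]), 'moment': array([-0.00826749, -0.01896909,  0.02912004]), 'gripper_width': 0.0878774261549176}
scene cam at [1.44941292 0.076503   1.19581074]
bolt_left 0.63 [ 0.614  -0.031   0.0629]
bolt_left 0.48 [0.7289 0.0339 0.0464]
bolt_middle 0.43 [ 0.547  -0.0165  0.0755]
bolt_right 0.4 [ 0.5248 -0.0923  0.0737]
tab_left 0.6 [0.627  0.0317 0.0657]
cap_left 0.61 [0.6292 0.0333 0.0653]
block 0.82 [ 0.6133 -0.0312  0.0614]
top cam at [ 0.51097326 -0.02588548  1.43542109]
bolt_left 0.64 [0.5609 0.0501 0.0714]
bolt_middle 0.6 [0.565  0.0502 0.0785]
bolt_right 0.59 [ 0.5192 -0.0984  0.0733]
tab_left 0.98 [0.6266 0.0293 0.0685]
cap_left 0.65 [0.6314 0.0311 0.0665]
block 0.8 [ 0.5897 -0.0376  0.0599]
block 0.2 [ 0.4799 -0.0205  0.0224]
```

View pics/top0.png

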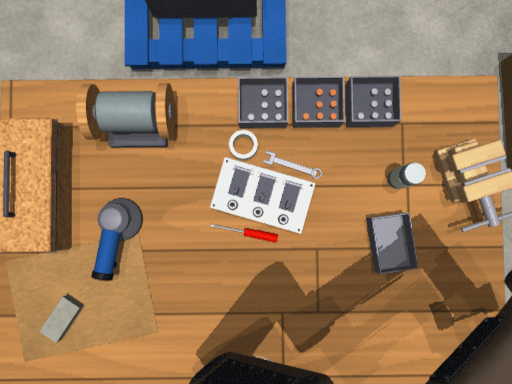

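View pics/scene0.png

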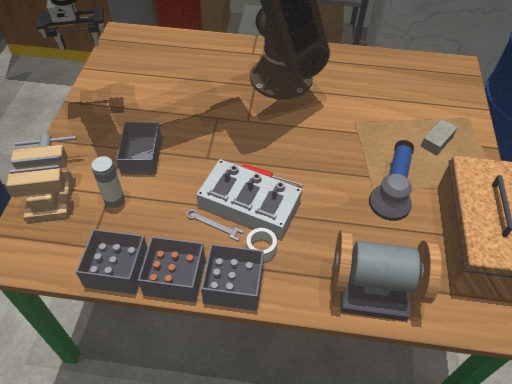

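```bash
cat > h.py <<'E'
import numpy as np,cv2
from plant import *
def cloud(c,d):
    k=get_calibration(c);K=np.array(k["mtx"]);R=np.array(k["R"]);t=np.array(k["t"])
    v,u=np.mgrid[:d.shape[0],:d.shape[1]]
    P=np.stack([(u-K[0,2])/K[0,0]*d,(v-K[1,2])/K[1,1]*d,d],-1)
    return (P-t)@R
def proj(c,X):
    k=get_calibration(c);q=(np.array(X)@np.array(k["R"]).T+np.array(k["t"]))@np.array(k["mtx"]).T
    return q[...,:2]/q[...,2:]
def B(pose,p):
    x,y,a=pose;c,s=np.cos(a),np.sin(a);p=np.atleast_2d(p).astype(float)
    return np.c_[x+c*p[:,0]-s*p[:,1],y+s*p[:,0]+c*p[:,1],p[:,2]]
E
python3 - <<'E'
from h import *
from scipy.optimize import least_squares
for c in ["top","scene"]:
    z=np.load(c+"0.npz");W=cloud(c,z["d"])
    m=(z["d"]>0)&(abs(W[...,2]-.0605)<.012)&(np.hypot(W[...,0]-.60,W[...,1]+.035)<.175)
    m=cv2.morphologyEx(m.astype(np.uint8),cv2.MORPH_OPEN,np.ones((3,3)))
    n,l,st,_=cv2.connectedComponentsWithStats(m);i=1+np.argmax(st[1:,4])
    P=W[l==i]; r=cv2.minAreaRect((P[:,:2]*1000).astype(np.float32)); print(c,r,np.median(P[:,2]),len(P))
    # tabs: high points
    h=(W[...,2]>.082)&(W[...,2]<.115)&(np.hypot(W[...,0]-.60,W[...,1]+.035)<.15)
    n,l,st,_=cv2.connectedComponentsWithStats(h.astype(np.uint8))
    for i in range(1,n): print("tab",st[i,4],W[l==i].mean(0).round(4),W[l==i].max(0).round(4))
E
```

```text
top ((589.655517578125, -36.26055908203125), (270.3011474609375, 150.2873992919922), 73.31157684326172) 0.06112830618113804 4464
tab 28 [0.6027 0.0372 0.099 ] [0.6106 0.0432 0.1051]
tab 25 [ 0.5817 -0.0338  0.1027] [ 0.5904 -0.0289  0.1082]
tab 27 [ 0.5597 -0.1055  0.0999] [ 0.5677 -0.0988  0.1074]
scene ((591.8734130859375, -35.967559814453125), (273.27032470703125, 157.64913940429688), 72.47025299072266) 0.060891657934956364 3620
tab 35 [ 0.5642 -0.1044  0.0968] [ 0.5754 -0.0979  0.1059]
tab 41 [ 0.5872 -0.0333  0.0959] [ 0.5955 -0.027   0.1071]
tab 38 [0.6085 0.0388 0.0961] [0.6168 0.045  0.1066]
```

```bash
python3 - <<'E'
import cv2
for c,(x,y,w,h) in {"top":(200,140,130,110),"scene":(180,150,130,110)}.items():
    p=cv2.imread(f"pics/{c}0.png")[y:y+h,x:x+w]; cv2.imwrite(f"pics/{c}0z.png",cv2.resize(p,None,fx=5,fy=5,interpolation=cv2.INTER_CUBIC))
E
```

```text
(no output)
```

View pics/top0z.png

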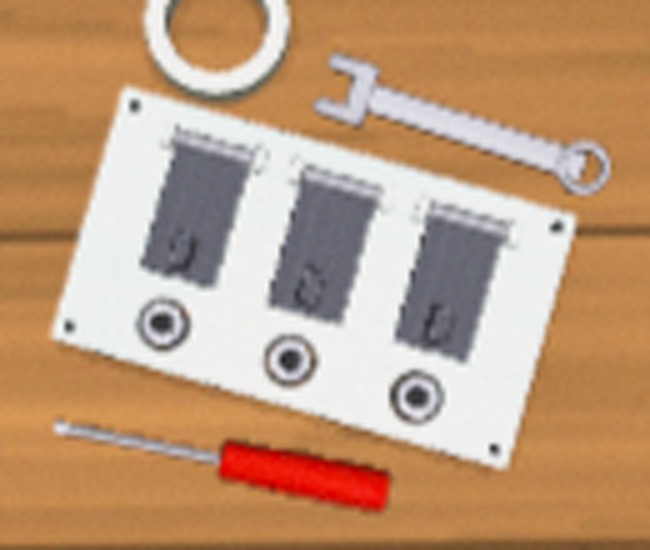

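```bash
cat >> h.py <<'E'
from scipy.spatial.transform import Rotation as Ro
POSE=(0.590,-0.036,np.radians(-16.7))
def delta(tgt,yaw=163.3):
    s=get_state();R=Ro.from_euler("xyz",s["eef_rot"],degrees=True)
    w=np.array(tgt)-s["tcp_pos"]
    dy=(yaw-s["eef_rot"][2]+180)%360-180
    print("t",round(s["time_s"],2),"tcp",s["tcp_pos"].round(4),s["eef_rot"].round(1),"F",s["contact_force"].round(1),"w",s["gripper_width"])
    print("slide",R.inv().apply(w).round(4),"roll",round(-dy,2))
E
python3 - <<'E'
from h import *
p=B(POSE,[[-50,75,0],[-50,0,0],[-50,-75,0],[-8,75,0],[-8,0,0],[-8,-75,0]]*np.array([.001,.001,1]))
print(p.round(4)); 
print(proj("top",p+[0,0,.074])[:3],proj("top",p+[0,0,.102])[3:])
delta([p[0,0],p[0,1],.2])
E
```

```text
[[ 0.5637  0.0502  0.    ]
 [ 0.5421 -0.0216  0.    ]
 [ 0.5206 -0.0935  0.    ]
 [ 0.6039  0.0381  0.    ]
 [ 0.5823 -0.0337  0.    ]
 [ 0.5608 -0.1055  0.    ]]
[[231.99111658 204.3347816 ]
 [257.51667421 211.7212744 ]
 [283.07942588 219.11853028]] [[235.67989129 189.38591845]
 [261.7050461  196.90509548]
 [287.76886164 204.43544234]]
t 0.7 tcp [ 0.2179 -0.6388  0.2021] [-180.     0.  -161.2] F [-1.1 -0.3  0.1] w 0.0876050526905009
slide [-0.5497  0.5405  0.0021] roll 35.54
```

Call:
apply_moves(commands=[{"grip":1,"slide":[-0.037,0.036,0],"roll":0},{"grip":1,"slide":[-0.074,0.072,0],"roll":0},{"grip":1,"slide":[-0.111,0.108,0],"roll":0},{"grip":1,"slide":[-0.148,0.144,0],"roll":0},{"grip":1,"slide":[-0.185,0.18,0],"roll":0}], grip_force=20)

```text
time_s: 1.32
tcp_pos: [0.3355, -0.4073, 0.2023]
eef_rot: [-180.0, 0.0, -161.2]
contact_force: [0.7, 0.4, 0.1]
gripper_width: 0.0433
```

Call:
apply_moves(commands=[{"grip":1,"slide":[-0.037,0.036,0],"roll":0},{"grip":1,"slide":[-0.074,0.072,0],"roll":0},{"grip":1,"slide":[-0.111,0.108,0],"roll":0},{"grip":1,"slide":[-0.148,0.144,0],"roll":0},{"grip":1,"slide":[-0.185,0.18,0],"roll":0}])

```text
time_s: 1.95
tcp_pos: [0.4525, -0.177, 0.2025]
eef_rot: [-180.0, 0.1, -161.2]
contact_force: [0.7, -1.1, 0.1]
gripper_width: 0.0005
```

```bash
python3 -c "
from h import *
delta([.5637,.0502,.12])"
```

```text
t 1.95 tcp [ 0.4525 -0.177   0.2025] [-1.800e+02  1.000e-01 -1.612e+02] F [ 0.7 -1.1  0.1] w 0.00045689021225303025
slide [-0.1785  0.1791  0.0826] roll 35.55
```

Call:
apply_moves(commands=[{"grip":1,"slide":[-0.036,0.036,0.01],"roll":7},{"grip":1,"slide":[-0.072,0.072,0.025],"roll":14},{"grip":1,"slide":[-0.108,0.108,0.04],"roll":21},{"grip":1,"slide":[-0.144,0.144,0.06],"roll":28},{"grip":1,"slide":[-0.1785,0.179,0.0825],"roll":35.5}])

```text
time_s: 2.58
tcp_pos: [0.564, 0.0503, 0.1195]
eef_rot: [180.0, 0.1, 163.1]
contact_force: [0.8, -0.5, 0.6]
gripper_width: 0.0004
```

Call:
apply_moves(commands=[{"grip":1,"slide":[0,0,0],"roll":0},{"grip":1,"slide":[0,0,0],"roll":0},{"grip":1,"slide":[0,0,0],"roll":0}])

```text
time_s: 2.95
tcp_pos: [0.563, 0.0478, 0.1203]
eef_rot: [180.0, 0.0, 163.3]
contact_force: [-0.6, -0.5, 0.9]
gripper_width: 0.0004
```

```bash
python3 -c "
from h import *
delta([.5637,.0502,.08])
p,d=capture('scene');cv2.imwrite('pics/s1.png',cv2.resize(p[130:260,160:330],None,fx=4,fy=4))"
```

```text
t 2.95 tcp [0.563  0.0478 0.1203] [180.    0.  163.3] F [-0.6 -0.5  0.9] w 0.00039518981372846997
slide [0.0001 0.0025 0.0403] roll 0.03
```

View pics/s1.png

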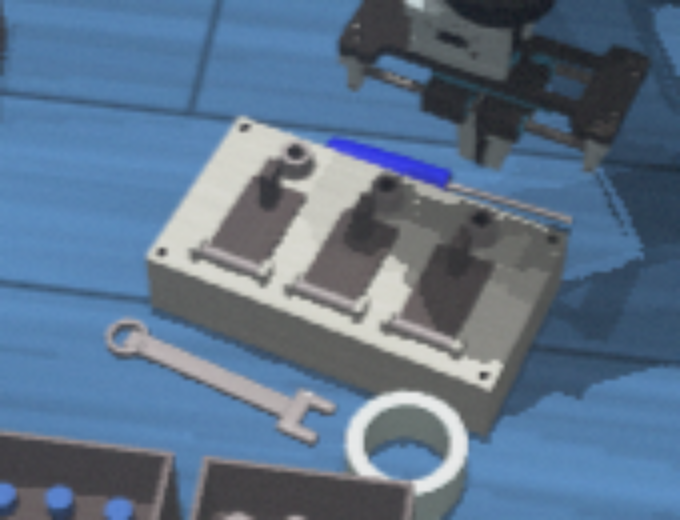

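The picture (red and blue swapped) shows the shut fingers hovering above the left bolt at about (480,220) in the crop. Nothing has been disturbed.

Call:
apply_moves(commands=[{"grip":1,"slide":[0,0.0025,0.014],"roll":0},{"grip":1,"slide":[0,0.0025,0.028],"roll":0},{"grip":1,"slide":[0,0.0025,0.04],"roll":0},{"grip":1,"slide":[0,0.0025,0.04],"roll":0}])

```text
time_s: 3.5
tcp_pos: [0.5628, 0.0504, 0.078]
eef_rot: [-179.9, -0.1, 163.3]
contact_force: [0.2, 0.4, -0.6]
gripper_width: 0.0006
```

Call:
apply_moves(commands=[{"grip":1,"slide":[0,0,0.002],"roll":0},{"grip":1,"slide":[0,0,0.004],"roll":0}])

```text
time_s: 3.75
tcp_pos: [0.564, 0.051, 0.0758]
eef_rot: [180.0, 0.0, 163.3]
contact_force: [-0.9, -0.0, 0.2]
gripper_width: 0.0007
```

Call:
apply_moves(commands=[{"grip":1,"slide":[0,0,0.001],"roll":0},{"grip":1,"slide":[0,0,0.002],"roll":0}])

```text
time_s: 4.0
tcp_pos: [0.5639, 0.0509, 0.0737]
eef_rot: [180.0, 0.0, 163.3]
contact_force: [0.4, 0.0, -0.5]
gripper_width: 0.0005
```

Call:
apply_moves(commands=[{"grip":1,"slide":[0,0,0.001],"roll":0},{"grip":1,"slide":[0,0,0.0015],"roll":0},{"grip":1,"slide":[0,0,0.0015],"roll":0}])

```text
time_s: 4.38
tcp_pos: [0.5637, 0.0508, 0.072]
eef_rot: [-180.0, -0.0, 163.3]
contact_force: [-0.6, -0.4, -0.8]
gripper_width: 0.0006
```

Call:
apply_moves(commands=[{"grip":1,"slide":[0,0,0.001],"roll":0},{"grip":1,"slide":[0,0,0.0015],"roll":0},{"grip":1,"slide":[0,0,0.0015],"roll":0}])

```text
time_s: 4.75
tcp_pos: [0.5637, 0.0508, 0.0705]
eef_rot: [-180.0, -0.0, 163.3]
contact_force: [0.1, -0.9, -1.1]
gripper_width: 0.0004
```

Call:
apply_moves(commands=[{"grip":1,"slide":[0,0,0.001],"roll":0},{"grip":1,"slide":[0,0,0.0015],"roll":0},{"grip":1,"slide":[0,0,0.0015],"roll":0}])

```text
time_s: 5.12
tcp_pos: [0.5637, 0.0508, 0.069]
eef_rot: [-180.0, -0.0, 163.3]
contact_force: [-0.3, -0.3, -0.6]
gripper_width: 0.0005
```

```bash
python3 -c "
from h import *
delta([.5637,.0502,.07])
p,d=capture('scene');cv2.imwrite('pics/s2.png',cv2.resize(p[150:240,180:310,::-1],None,fx=6,fy=6))"
```

```text
t 5.12 tcp [0.5637 0.0508 0.069 ] [-180.    -0.   163.3] F [-0.3 -0.3 -0.6] w 0.0005485807337497634
slide [-0.0002 -0.0006 -0.001 ] roll 0.04
```

View pics/s2.png

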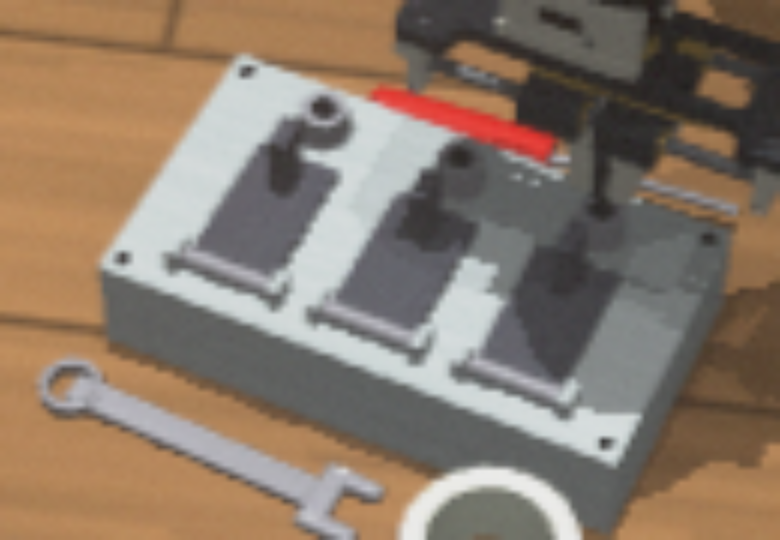

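```bash
python3 -c "
from h import *
k=lambda q:((q-[180,150])*6).round(0)
for y in (75,0,-75): print(k(proj('scene',B(POSE,[[-.05,y/1000,.074]]))))
print('tcp',k(proj('scene',np.array([[.5637,.0508,.069],[.5637,.0508,.079]]))))
p,d=capture('scene');W=cloud('scene',d)
cv2.imwrite('pics/s3.png',cv2.resize(p[170:195,265:300,::-1],None,fx=20,fy=20,interpolation=cv2.INTER_NEAREST))
for r in range(180,192): print(r,(W[r,272:290,2]*1000).round(0).astype(int))
for r in range(180,192): print(r,(W[r,272:290,0]*1000).round(0).astype(int))
"
```

```text
[[600. 205.]]
[[459. 154.]]
[[321. 104.]]
tcp [[600. 212.]
 [602. 199.]]
180 [ 62  60  59  99 101  98 101 104 101 107 109 113 115 112 108  18  16  20]
181 [ 64  56  58  61  95  97 101  96 106 102 104 109 109 108 100  14  17  15]
182 [ 55  59  56  59  59  63  70  98  96 103 100 104 107 107   0   0  -1   0]
183 [ 60  60  59  61  62  69  73  72  73  68  98  95 103 100  59  59  -3  -2]
184 [56 63 60 59 59 71 73 70 75 74 74 74 59 56 56 58 58 60]
185 [56 63 59 62 78 74 75 75 76 73 74 76 73 58 60 54 64 63]
186 [60 59 61 57 67 79 71 78 74 73 73 74 55 58 58 62 62 60]
187 [ 65  61  60 100 101  72  73  71  71  73  75  69  55  60  55  60  60  61]
188 [ 58  63 100 100  96 101  67  70  71  74  75  64  48  59  54  65  60  59]
189 [ 59  61 104 103 100  99  67  63  64  68  64  62  42  58  65  58  57  60]
190 [ 57 101  99  99 101  95  65  61  60  59  63  55  38  57  61  56  59  57]
191 [ 58 102 101 101  96  90  56  54  57  61  56  61  60  57  59  57  58  62]
180 [542 540 538 571 572 569 571 572 570 574 576 578 580 576 573 500 498 501]
181 [547 541 542 544 570 572 575 570 577 574 575 578 578 577 570 501 502 501]
182 [544 547 544 546 545 548 553 575 573 578 576 578 580 580 494 493 492 492]
183 [551 551 550 551 551 557 559 558 559 554 577 575 581 578 545 544 494 495]
184 [552 557 555 553 553 562 563 560 564 562 562 561 549 546 546 547 547 548]
185 [556 561 557 559 572 568 568 568 568 565 566 567 564 552 553 548 555 554]
186 [563 562 562 559 566 575 568 574 570 569 569 569 554 556 555 558 558 556]
187 [571 566 566 596 597 574 574 572 572 572 574 569 557 561 556 560 560 560]
188 [569 572 600 600 596 600 573 575 575 577 578 569 555 564 560 567 563 562]
189 [573 574 607 606 603 602 576 573 574 576 572 570 554 567 572 566 564 566]
190 [575 609 607 606 607 602 579 575 574 573 575 569 555 570 572 568 570 568]
191 [579 613 611 611 607 602 576 574 575 578 574 577 576 573 574 572 573 575]
```

View pics/s3.png

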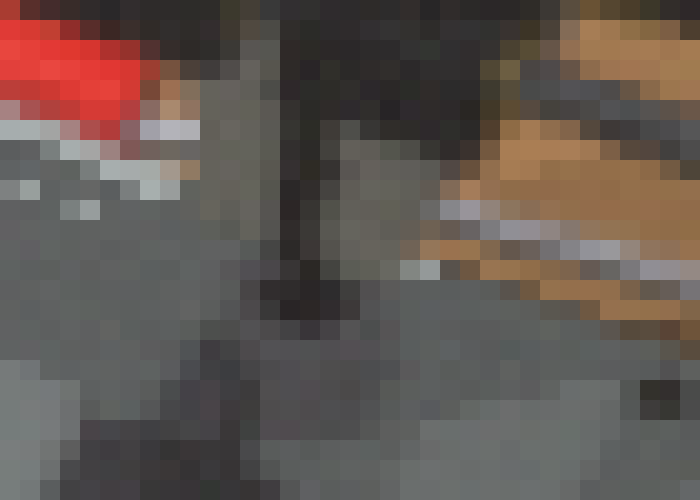

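Call:
apply_moves(commands=[{"grip":1,"slide":[0,0,0.001],"roll":0},{"grip":1,"slide":[0,0,0.002],"roll":0},{"grip":1,"slide":[0,0,0.002],"roll":0}])

```text
time_s: 5.6
tcp_pos: [0.5636, 0.0508, 0.0669]
eef_rot: [-180.0, -0.0, 163.3]
contact_force: [0.5, 0.5, 0.5]
gripper_width: 0.0004
```

```bash
python3 -c "
from h import *
p,d=capture('scene');W=cloud('scene',d)
# finger points: near tcp xy, z>0.06, project onto block axes
s=get_state();T=s['tcp_pos'];print(T,s['contact_force'],s['joints'].round(2))
c,sn=np.cos(POSE[2]),np.sin(POSE[2]);D=W-T
bx=D[...,0]*c+D[...,1]*sn;by=-D[...,0]*sn+D[...,1]*c
m=(d>0)&(abs(bx)<.03)&(abs(by)<.03)&(W[...,2]>.078)&(W[...,2]<.2)
for r in range(165,192):
    q=m[r]
    if q.any(): u=np.where(q)[0];print(r,[(int(a),int(1e3*bx[r,a]),int(1e3*by[r,a]),int(1e3*W[r,a,2])) for a in u[::3]])
"
```

```text
[0.56368209 0.05081303 0.06699479] [ 0.01566656  0.515611   -0.04668544] [  24.96   17.56  -23.22   -0.    -49.22 -131.62]
165 [(270, 28, -24, 178), (275, 24, -11, 180), (278, 22, -3, 182), (281, 25, 5, 190), (284, 26, 14, 196), (289, 24, 27, 199)]
166 [(271, 29, -21, 176), (275, 27, -10, 180), (278, 22, -3, 177), (281, 22, 4, 182), (284, 21, 13, 185), (287, 27, 23, 197)]
167 [(275, 28, -9, 177), (278, 23, -2, 175), (281, 20, 4, 175), (284, 23, 14, 183), (287, 24, 22, 189)]
168 [(278, 26, -1, 175), (281, 28, 7, 181), (284, 25, 14, 182), (287, 23, 22, 184)]
169 [(278, 29, 0, 174), (283, 26, 12, 178), (286, 26, 21, 182), (289, 21, 28, 180)]
170 [(285, 27, 19, 178), (288, 27, 27, 182)]
171 [(287, 28, 25, 178)]
172 [(277, 13, -8, 139)]
173 [(278, 10, -5, 134)]
174 [(274, 10, -17, 124), (277, 11, -8, 129)]
175 [(275, 11, -13, 122), (278, 12, -4, 127)]
176 [(275, 10, -14, 116), (278, 10, -5, 121)]
177 [(275, 13, -12, 115), (278, 5, -6, 109), (281, 8, 3, 119)]
178 [(275, 10, -13, 107), (278, 9, -5, 110), (281, 8, 3, 114), (284, 12, 13, 124)]
179 [(275, 14, -12, 107), (278, 12, -3, 110), (281, 7, 3, 109), (284, 11, 13, 118), (287, -6, 16, 99)]
180 [(275, 8, -13, 96), (278, 8, -4, 100), (281, 10, 4, 108), (284, 7, 12, 108)]
181 [(275, 9, -13, 92), (278, 15, -2, 105), (281, 9, 4, 102), (284, 11, 14, 110)]
182 [(278, 9, -3, 93), (281, 10, 5, 99), (284, 8, 13, 101)]
183 [(280, 9, 2, 92), (283, 11, 11, 99)]
184 [(283, 10, 11, 93)]
187 [(281, 12, 7, 78)]
```

Call:
apply_moves(commands=[{"grip":1,"slide":[0,0,0.001],"roll":0},{"grip":1,"slide":[0,0,0.002],"roll":0},{"grip":1,"slide":[0,0,0.002],"roll":0}])

```text
time_s: 6.02
tcp_pos: [0.5637, 0.0508, 0.065]
eef_rot: [-180.0, -0.0, 163.3]
contact_force: [-0.0, -0.1, 0.0]
gripper_width: 0.0002
```

Call:
apply_moves(commands=[{"grip":1,"slide":[0,0,0.001],"roll":0},{"grip":1,"slide":[0,0,0.002],"roll":0},{"grip":1,"slide":[0,0,0.002],"roll":0}])

```text
time_s: 6.4
tcp_pos: [0.5637, 0.0508, 0.0629]
eef_rot: [-180.0, -0.0, 163.3]
contact_force: [-1.2, 0.2, 0.2]
gripper_width: 0.0008
```

Call:
apply_moves(commands=[{"grip":1,"slide":[0,0,0.001],"roll":0},{"grip":1,"slide":[0,0,0.002],"roll":0},{"grip":1,"slide":[0,0,0.002],"roll":0}])

```text
time_s: 6.78
tcp_pos: [0.5637, 0.0508, 0.061]
eef_rot: [-180.0, -0.0, 163.3]
contact_force: [-0.1, -0.4, -1.1]
gripper_width: 0.0004
```

Call:
apply_moves(commands=[{"grip":1,"slide":[0,0,0.001],"roll":0},{"grip":1,"slide":[0,0,0.002],"roll":0},{"grip":1,"slide":[0,0,0.003],"roll":0},{"grip":1,"slide":[0,0,0.003],"roll":0}])

```text
time_s: 7.28
tcp_pos: [0.5636, 0.0508, 0.0579]
eef_rot: [-180.0, -0.0, 163.3]
contact_force: [0.3, -0.6, -0.1]
gripper_width: 0.0004
```

Call:
apply_moves(commands=[{"grip":1,"slide":[0,0,0.001],"roll":0},{"grip":1,"slide":[0,0,0.002],"roll":0},{"grip":1,"slide":[0,0,0.002],"roll":0}])

```text
time_s: 7.65
tcp_pos: [0.5637, 0.0508, 0.056]
eef_rot: [-180.0, -0.0, 163.3]
contact_force: [0.5, 1.1, -0.4]
gripper_width: 0.0004
```

```bash
python3 -c "
from h import *
p,d=capture('scene');cv2.imwrite('pics/s4.png',cv2.resize(p[150:210,240:320,::-1],None,fx=9,fy=9))"
```

```text
(no output)
```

View pics/s4.png

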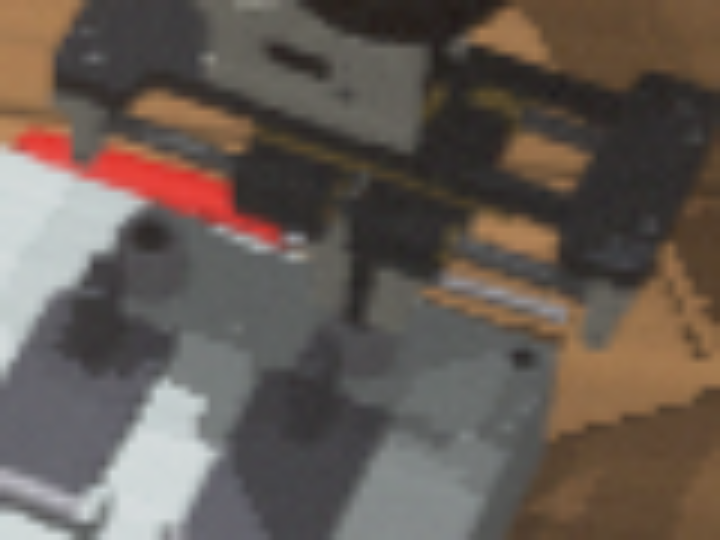

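The finger tips sit just above the left bolt head, at about (360,330) in the crop. They are not touching it yet, so the real tips are about 2 cm higher than the reported TCP.

Call:
apply_moves(commands=[{"grip":1,"slide":[0,0,0.001],"roll":0},{"grip":1,"slide":[0,0,0.002],"roll":0},{"grip":1,"slide":[0,0,0.002],"roll":0}])

```text
time_s: 8.07
tcp_pos: [0.5636, 0.0508, 0.054]
eef_rot: [-180.0, -0.0, 163.3]
contact_force: [0.3, 0.6, 0.2]
gripper_width: 0.0006
```

Call:
apply_moves(commands=[{"grip":1,"slide":[0,0,0.001],"roll":0},{"grip":1,"slide":[0,0,0.002],"roll":0},{"grip":1,"slide":[0,0,0.002],"roll":0}])

```text
time_s: 8.45
tcp_pos: [0.5636, 0.0508, 0.0519]
eef_rot: [-180.0, -0.0, 163.3]
contact_force: [0.4, 0.1, -0.4]
gripper_width: 0.0004
```

Call:
apply_moves(commands=[{"grip":1,"slide":[0,0,0.001],"roll":0},{"grip":1,"slide":[0,0,0.001],"roll":0}])

```text
time_s: 8.7
tcp_pos: [0.5637, 0.0508, 0.051]
eef_rot: [-180.0, -0.0, 163.3]
contact_force: [0.1, -0.8, -0.2]
gripper_width: 0.0004
```

Call:
apply_moves(commands=[{"grip":1,"slide":[0,0,0.001],"roll":0},{"grip":1,"slide":[0,0,0.001],"roll":0}])

```text
time_s: 8.95
tcp_pos: [0.5637, 0.0508, 0.05]
eef_rot: [-180.0, -0.0, 163.3]
contact_force: [-0.1, 0.3, 0.3]
gripper_width: 0.0007
```

Call:
apply_moves(commands=[{"grip":1,"slide":[0,0,0.001],"roll":0},{"grip":1,"slide":[0,0,0.001],"roll":0}])

```text
time_s: 9.2
tcp_pos: [0.5637, 0.0508, 0.049]
eef_rot: [180.0, -0.0, 163.3]
contact_force: [-0.2, -0.5, 0.9]
gripper_width: 0.0007
```

```bash
python3 -c "
from h import *
p,d=capture('scene');W=cloud('scene',d)
s=get_state();T=s['tcp_pos'];print(T,s['contact_force'])
c,sn=np.cos(POSE[2]),np.sin(POSE[2]);D=W-T
bx=D[...,0]*c+D[...,1]*sn;by=-D[...,0]*sn+D[...,1]*c
for r in range(180,192):
    print(r,[(int(a),int(1e3*bx[r,a]),int(1e3*by[r,a]),int(1e3*W[r,a,2])) for a in range(276,288,2)])
cv2.imwrite('pics/s5.png',cv2.resize(p[150:210,240:320,::-1],None,fx=9,fy=9))"
```

```text
[0.5637116  0.05080129 0.04901649] [ 0.36154703 -0.19707376 -0.56226402]
180 [(276, 10, -10, 100), (278, 14, -2, 108), (280, 10, 1, 107), (282, 38, 16, 145), (284, 39, 22, 150), (286, 39, 28, 153)]
181 [(276, 11, -9, 96), (278, 6, -5, 93), (280, 9, 1, 100), (282, 9, 7, 104), (284, 38, 22, 145), (286, 37, 28, 147)]
182 [(276, 9, -9, 90), (278, 9, -4, 92), (280, 11, 2, 99), (282, 12, 9, 103), (284, 9, 13, 102), (286, 37, 28, 142)]
183 [(276, 10, -9, 86), (278, 11, -3, 91), (280, 9, 2, 91), (282, 12, 9, 99), (284, 10, 14, 100), (286, -1, 16, 87)]
184 [(276, 9, -9, 80), (278, 9, -3, 84), (280, 7, 1, 84), (282, 13, 10, 96), (284, 9, 14, 94), (286, -2, 16, 80)]
185 [(276, 9, -9, 76), (278, 8, -3, 77), (280, 8, 2, 82), (282, 9, 8, 85), (284, 10, 15, 90), (286, -13, 13, 62)]
186 [(276, 9, -8, 72), (278, 10, -2, 76), (280, 13, 4, 83), (282, 10, 9, 82), (284, 7, 14, 82), (286, -11, 14, 60)]
187 [(276, 840, 279, 1195), (278, 12, -1, 74), (280, 12, 4, 77), (282, 11, 10, 80), (284, 8, 15, 79), (286, -8, 15, 59)]
188 [(276, 38, 1, 101), (278, 13, -1, 70), (280, 11, 4, 71), (282, 5, 8, 66), (284, 11, 16, 78), (286, -9, 15, 53)]
189 [(276, 38, 1, 97), (278, 11, -1, 64), (280, 11, 4, 67), (282, 7, 9, 65), (284, -13, 8, 40), (286, -4, 17, 56)]
190 [(276, 46, 4, 104), (278, 13, 0, 61), (280, 16, 6, 69), (282, 6, 9, 59), (284, -9, 10, 40), (286, -2, 18, 53)]
191 [(276, 43, 3, 95), (278, 10, -1, 53), (280, 11, 5, 57), (282, 8, 10, 57), (284, 3, 14, 53), (286, 9, 22, 64)]
```

View pics/s5.png

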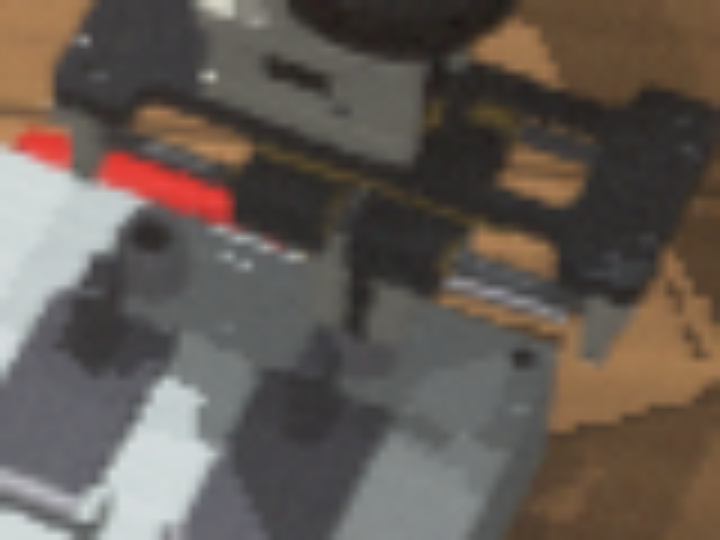

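Call:
apply_moves(commands=[{"grip":1,"slide":[0,0,0.001],"roll":0},{"grip":1,"slide":[0,0,0.001],"roll":0}])

```text
time_s: 9.5
tcp_pos: [0.5637, 0.0508, 0.048]
eef_rot: [-180.0, -0.0, 163.3]
contact_force: [-0.1, 0.2, 0.4]
gripper_width: 0.0004
```

Call:
apply_moves(commands=[{"grip":1,"slide":[0,0,0.001],"roll":0},{"grip":1,"slide":[0,0,0.001],"roll":0}])

```text
time_s: 9.75
tcp_pos: [0.5637, 0.0508, 0.0469]
eef_rot: [-180.0, -0.0, 163.3]
contact_force: [0.1, -0.2, 0.7]
gripper_width: 0.0001
```

Call:
apply_moves(commands=[{"grip":1,"slide":[0,0,0.001],"roll":0},{"grip":1,"slide":[0,0,0.001],"roll":0}])

```text
time_s: 10.0
tcp_pos: [0.5637, 0.0508, 0.046]
eef_rot: [-180.0, -0.0, 163.3]
contact_force: [0.2, 0.9, -0.4]
gripper_width: 0.0008
```

Call:
apply_moves(commands=[{"grip":1,"slide":[0,0,0.001],"roll":0},{"grip":1,"slide":[0,0,0.001],"roll":0}])

```text
time_s: 10.25
tcp_pos: [0.5637, 0.0508, 0.045]
eef_rot: [-180.0, -0.0, 163.3]
contact_force: [-0.2, 0.2, -0.3]
gripper_width: 0.0005
```

Call:
apply_moves(commands=[{"grip":1,"slide":[0,0,0.001],"roll":0},{"grip":1,"slide":[0,0,0.001],"roll":0}])

```text
time_s: 10.5
tcp_pos: [0.5637, 0.0508, 0.044]
eef_rot: [-180.0, -0.0, 163.3]
contact_force: [0.5, -0.3, -0.2]
gripper_width: 0.0004
```

Call:
apply_moves(commands=[{"grip":1,"slide":[0,0,0.001],"roll":0},{"grip":1,"slide":[0,0,0.001],"roll":0}])

```text
time_s: 10.75
tcp_pos: [0.5637, 0.0508, 0.043]
eef_rot: [180.0, -0.0, 163.3]
contact_force: [0.3, -0.3, 0.9]
gripper_width: 0.0006
```

```bash
python3 -c "
from h import *
p,d=capture('scene')
cv2.imwrite('pics/s6.png',cv2.resize(p[160:200,255:305,::-1],None,fx=14,fy=14,interpolation=cv2.INTER_CUBIC))
s=get_state();print(s['contact_force'],s['joint_torque'].round(2),s['moment'])"
```

```text
[0.28582975 1.08456172 0.12212461] [  0.   -49.54  22.39   5.29  -0.08   0.  ] [-0.08933943 -0.01593618 -0.04531923]
```

View pics/s6.png

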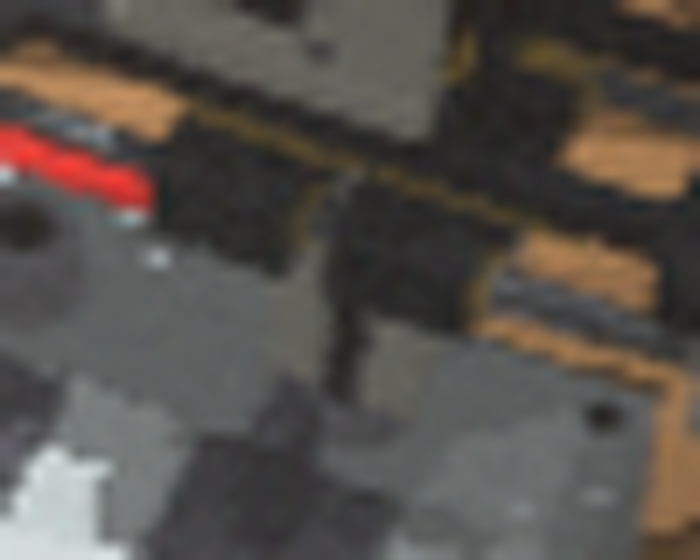

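Call:
apply_moves(commands=[{"grip":1,"slide":[0,0,0.001],"roll":0},{"grip":1,"slide":[0,0,0.001],"roll":0}])

```text
time_s: 11.05
tcp_pos: [0.5637, 0.0508, 0.042]
eef_rot: [-180.0, -0.0, 163.3]
contact_force: [0.3, 0.7, 0.3]
gripper_width: 0.0002
```

Call:
apply_moves(commands=[{"grip":1,"slide":[0,0,0.001],"roll":0},{"grip":1,"slide":[0,0,0.001],"roll":0}])

```text
time_s: 11.3
tcp_pos: [0.5638, 0.0508, 0.0418]
eef_rot: [180.0, 0.0, 163.4]
contact_force: [-2.4, 1.1, 7.0]
gripper_width: 0.0005
```

Call:
apply_moves(commands=[{"grip":1,"slide":[0,0,-0.02],"roll":0},{"grip":1,"slide":[0,0,-0.05],"roll":0},{"grip":1,"slide":[0,0,-0.07],"roll":0}])

```text
time_s: 11.68
tcp_pos: [0.5641, 0.0509, 0.1123]
eef_rot: [180.0, 0.0, 163.3]
contact_force: [0.1, -0.5, 0.5]
gripper_width: 0.0003
```

```bash
cat > look.py <<'E'
from h import *
import sys
Z0=np.load("scene0.npz");W0=cloud("scene",Z0["d"])
p,d=capture('scene');W=cloud('scene',d)
cv2.imwrite(sys.argv[1],cv2.resize(p[150:240,180:310,::-1],None,fx=6,fy=6,interpolation=cv2.INTER_CUBIC))
for y in (75,0,-75):
    for nm,w,dd in (("before",W0,Z0["d"]),("now",W,d)):
        # top disc of bolt: median height of pixels around projected centre
        c=proj('scene',B(POSE,[[-.05,y/1000,.070]]))[0].round().astype(int)
        q=w[c[1]-2:c[1]+3,c[0]-4:c[0]+5].reshape(-1,3)
        print(y,nm,(np.percentile(q[:,2],[25,50,75,90])*1000).round(1))
delta([.5421,-.0216,.11])
E
python3 look.py pics/s7.png
```

```text
75 before [71.6 73.7 75.1 76.5]
75 now [61.4 64.1 66.6 68.6]
0 before [71.1 72.8 74.6 76.5]
0 now [72.  73.1 75.2 77.7]
-75 before [69.8 72.6 75.4 77. ]
-75 now [69.3 73.  75.2 76.8]
t 11.72 tcp [0.5654 0.0512 0.1148] [179.9   0.2 163.4] F [1.3 0.2 2.7] w 0.00039614768625097604
slide [ 0.0015 -0.0765  0.0047] roll 0.07
```

View pics/s7.png

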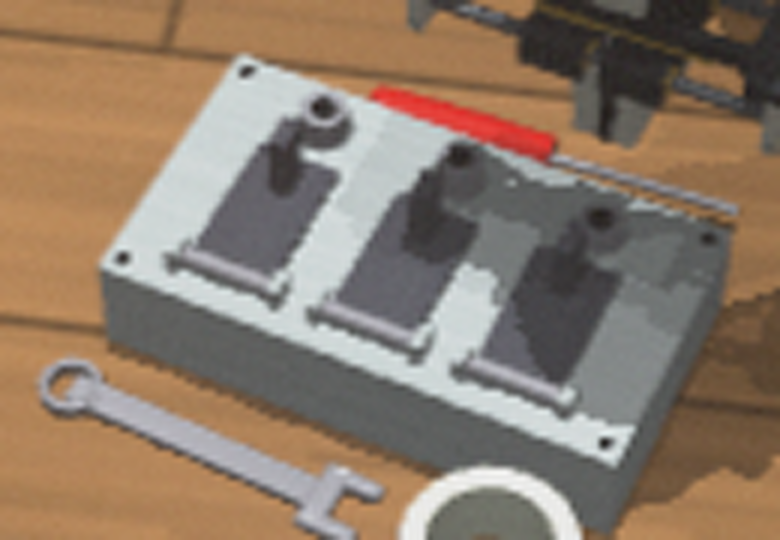

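The left bolt has sunk: its top was at 73.7 mm and is now about 64 mm, while the other two are unchanged. This puts the real tips 24 mm above the reported TCP. I'll still tap the middle and right bolts.

Call:
apply_moves(commands=[{"grip":1,"slide":[0,-0.025,0],"roll":0},{"grip":1,"slide":[0,-0.05,0.01],"roll":0},{"grip":1,"slide":[0,-0.0755,0.025],"roll":0},{"grip":1,"slide":[0,-0.0755,0.045],"roll":0},{"grip":1,"slide":[0,-0.0755,0.056],"roll":0}])

```text
time_s: 12.35
tcp_pos: [0.5408, -0.0227, 0.0536]
eef_rot: [-179.9, -0.1, 163.3]
contact_force: [-0.4, -0.0, 0.7]
gripper_width: 0.0003
```

Call:
apply_moves(commands=[{"grip":1,"slide":[0,0,0.001],"roll":0},{"grip":1,"slide":[0,0,0.002],"roll":0},{"grip":1,"slide":[0,0,0.002],"roll":0}])

```text
time_s: 12.72
tcp_pos: [0.5425, -0.0212, 0.0535]
eef_rot: [180.0, 0.0, 163.4]
contact_force: [0.6, -0.1, 0.1]
gripper_width: 0.0004
```

Call:
apply_moves(commands=[{"grip":1,"slide":[0,0,0.001],"roll":0},{"grip":1,"slide":[0,0,0.002],"roll":0},{"grip":1,"slide":[0,0,0.002],"roll":0}])

```text
time_s: 13.1
tcp_pos: [0.542, -0.0215, 0.0511]
eef_rot: [180.0, 0.0, 163.3]
contact_force: [-0.3, -0.5, -0.3]
gripper_width: 0.0004
```

Call:
apply_moves(commands=[{"grip":1,"slide":[0,0,0.001],"roll":0},{"grip":1,"slide":[0,0,0.002],"roll":0},{"grip":1,"slide":[0,0,0.002],"roll":0}])

```text
time_s: 13.48
tcp_pos: [0.5422, -0.0215, 0.0496]
eef_rot: [180.0, 0.0, 163.4]
contact_force: [-1.5, 0.7, 5.0]
gripper_width: 0.0008
```

Call:
apply_moves(commands=[{"grip":1,"slide":[0,0,0.001],"roll":0},{"grip":1,"slide":[0,0,0.001],"roll":0}])

```text
time_s: 13.72
tcp_pos: [0.5422, -0.0215, 0.0495]
eef_rot: [180.0, 0.0, 163.4]
contact_force: [-5.8, 1.0, 14.5]
gripper_width: 0.0007
```

Call:
apply_moves(commands=[{"grip":1,"slide":[0,0,-0.02],"roll":0},{"grip":1,"slide":[0,-0.02,-0.035],"roll":0},{"grip":1,"slide":[0,-0.045,-0.035],"roll":0},{"grip":1,"slide":[0,-0.0748,-0.02],"roll":0},{"grip":1,"slide":[0,-0.0748,-0.007],"roll":0}])

```text
time_s: 14.35
tcp_pos: [0.5195, -0.0952, 0.0548]
eef_rot: [180.0, -0.0, 163.2]
contact_force: [0.5, -0.5, -0.8]
gripper_width: 0.0005
```

Call:
apply_moves(commands=[{"grip":1,"slide":[0,0,0],"roll":0},{"grip":1,"slide":[0,0,0.002],"roll":0},{"grip":1,"slide":[0,0,0.003],"roll":0},{"grip":1,"slide":[0,0,0.003],"roll":0}])

```text
time_s: 14.85
tcp_pos: [0.5209, -0.0928, 0.0522]
eef_rot: [180.0, 0.0, 163.4]
contact_force: [0.5, -0.0, -0.4]
gripper_width: 0.0007
```

Middle is firm: 14.5 N with no travel.

Call:
apply_moves(commands=[{"grip":1,"slide":[0,0,0.001],"roll":0},{"grip":1,"slide":[0,0,0.002],"roll":0},{"grip":1,"slide":[0,0,0.002],"roll":0}])

```text
time_s: 15.22
tcp_pos: [0.5206, -0.0932, 0.05]
eef_rot: [-180.0, -0.0, 163.3]
contact_force: [0.5, 0.8, 0.1]
gripper_width: 0.0005
```

Call:
apply_moves(commands=[{"grip":1,"slide":[0,0,0.001],"roll":0},{"grip":1,"slide":[0,0,0.0015],"roll":0},{"grip":1,"slide":[0,0,0.0015],"roll":0}])

```text
time_s: 15.6
tcp_pos: [0.5207, -0.0932, 0.0496]
eef_rot: [-180.0, 0.0, 163.4]
contact_force: [-3.6, 1.3, 10.6]
gripper_width: 0.0004
```

Right is firm too: 10.6 N, same height as the middle. Next I'll go above the left tab with the gripper open.

Call:
apply_moves(commands=[{"grip":1,"slide":[0,0,-0.03],"roll":0},{"grip":1,"slide":[0,0,-0.07],"roll":0},{"grip":0.3,"slide":[-0.01,0.04,-0.08],"roll":0},{"grip":0.3,"slide":[-0.02,0.08,-0.08],"roll":0},{"grip":0.3,"slide":[-0.03,0.12,-0.08],"roll":0}])

```text
time_s: 16.23
tcp_pos: [0.5844, 0.0142, 0.129]
eef_rot: [180.0, 0.0, 163.3]
contact_force: [-0.0, -1.0, -0.1]
gripper_width: 0.025
```

Call:
apply_moves(commands=[{"grip":0.3,"slide":[-0.012,0.03,0],"roll":0},{"grip":0.3,"slide":[-0.012,0.03,0],"roll":0},{"grip":0.3,"slide":[-0.012,0.03,0],"roll":0},{"grip":0.3,"slide":[-0.012,0.03,0],"roll":0}])

```text
time_s: 16.73
tcp_pos: [0.6034, 0.0378, 0.1286]
eef_rot: [-180.0, -0.0, 163.3]
contact_force: [-0.9, -0.1, 0.3]
gripper_width: 0.0602
```

```bash
python3 look.py pics/s8.png; python3 -c "
from h import *
delta(B(POSE,[[-.008,.075,.09]])[0])"
```

```text
75 before [71.6 73.7 75.1 76.5]
75 now [60.6 62.9 66.2 69.3]
0 before [71.1 72.8 74.6 76.5]
0 now [71.1 72.5 75.6 78.5]
-75 before [69.8 72.6 75.4 77. ]
-75 now [69.8 72.2 74.2 75.5]
t 16.77 tcp [0.6035 0.0378 0.1287] [180.    0.  163.3] F [ 0.1  0.1 -0.5] w 0.060799107857817634
slide [ 0.0417 -0.0745  0.0187] roll -0.01
t 16.77 tcp [0.6035 0.0378 0.1287] [180.    0.  163.3] F [ 0.1  0.1 -0.5] w 0.060799107857817634
slide [-0.0003  0.0005  0.0387] roll -0.01
```

View pics/s8.png

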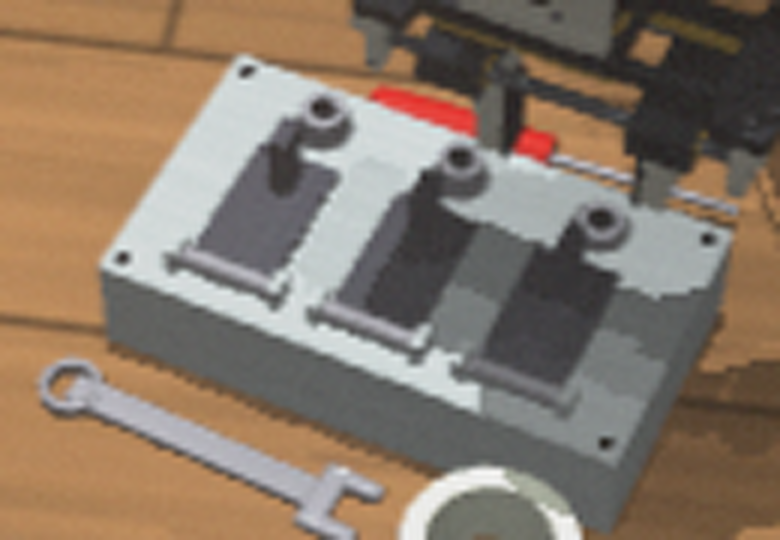

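Only the left bolt is lower. The jaws straddle the left tab line at about (500,150) and (650,200), with the middle tab clear. Descending to pinch.

Call:
apply_moves(commands=[{"grip":0.5,"slide":[0,0.0005,0.005],"roll":0},{"grip":0.5,"slide":[0,0.0005,0.015],"roll":0},{"grip":0.5,"slide":[0,0.0005,0.03],"roll":0},{"grip":0.5,"slide":[0,0.0005,0.04],"roll":0},{"grip":0.5,"slide":[0,0.0005,0.04],"roll":0}], grip_force=25)

```text
time_s: 17.4
tcp_pos: [0.6032, 0.0387, 0.0871]
eef_rot: [-179.9, -0.1, 163.3]
contact_force: [0.9, -0.1, 0.3]
gripper_width: 0.0439
```

```bash
python3 look.py pics/s9.png; python3 -c "
from h import *
delta(B(POSE,[[-.008,.075,.051]])[0])"
```

```text
75 before [71.6 73.7 75.1 76.5]
75 now [ 64.2  68.1 140.4 186.7]
0 before [71.1 72.8 74.6 76.5]
0 now [ 70.9  73.8  77.2 184.2]
-75 before [69.8 72.6 75.4 77. ]
-75 now [70.2 73.7 74.8 75.9]
t 17.45 tcp [0.6038 0.0388 0.0879] [-1.799e+02 -1.000e-01  1.633e+02] F [ 0.5 -0.7  0.8] w 0.04364568741418625
slide [ 0.0418 -0.0756 -0.022 ] roll 0.05
t 17.45 tcp [0.6038 0.0388 0.0879] [-1.799e+02 -1.000e-01  1.633e+02] F [ 0.5 -0.7  0.8] w 0.04364568741418625
slide [-0.0004 -0.0006  0.0369] roll 0.05
```

View pics/s9.png

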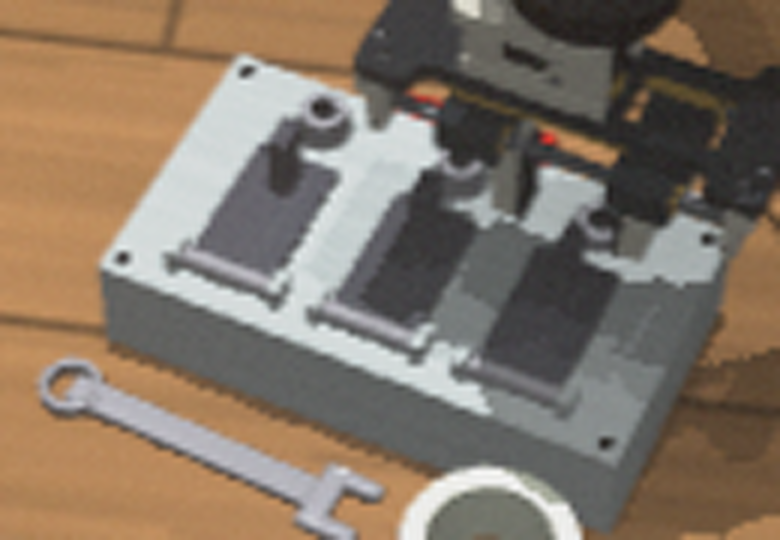

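Call:
apply_moves(commands=[{"grip":0.5,"slide":[0,-0.0005,0.01],"roll":0},{"grip":0.5,"slide":[0,-0.0005,0.02],"roll":0},{"grip":0.5,"slide":[0,-0.0005,0.03],"roll":0},{"grip":0.5,"slide":[0,-0.0005,0.037],"roll":0},{"grip":0.5,"slide":[0,-0.0005,0.037],"roll":0}])

```text
time_s: 18.08
tcp_pos: [0.6034, 0.0383, 0.0508]
eef_rot: [-180.0, -0.1, 163.3]
contact_force: [0.1, -0.6, 0.5]
gripper_width: 0.0439
```

Call:
apply_moves(commands=[{"grip":1,"slide":[0,0,0],"roll":0},{"grip":1,"slide":[0,0,0],"roll":0},{"grip":1,"slide":[0,0,0],"roll":0},{"grip":1,"slide":[0,0,0],"roll":0},{"grip":1,"slide":[0,0,0],"roll":0}], grip_force=25)

```text
time_s: 18.7
tcp_pos: [0.6037, 0.0378, 0.0517]
eef_rot: [-180.0, -0.0, 163.3]
contact_force: [0.1, -4.3, 1.7]
gripper_width: 0.0097
```

```bash
python3 look.py pics/s10.png
```

```text
75 before [71.6 73.7 75.1 76.5]
75 now [163.  165.5 167.6 168.7]
0 before [71.1 72.8 74.6 76.5]
0 now [ 75.4 155.3 162.  166.7]
-75 before [69.8 72.6 75.4 77. ]
-75 now [71.5 73.7 74.7 76.4]
t 18.75 tcp [0.6037 0.0378 0.0518] [-180.    -0.   163.3] F [-0.2 -4.   2.1] w 0.009929689659486077
slide [ 0.042  -0.0747 -0.0582] roll 0.03
```

View pics/s10.png

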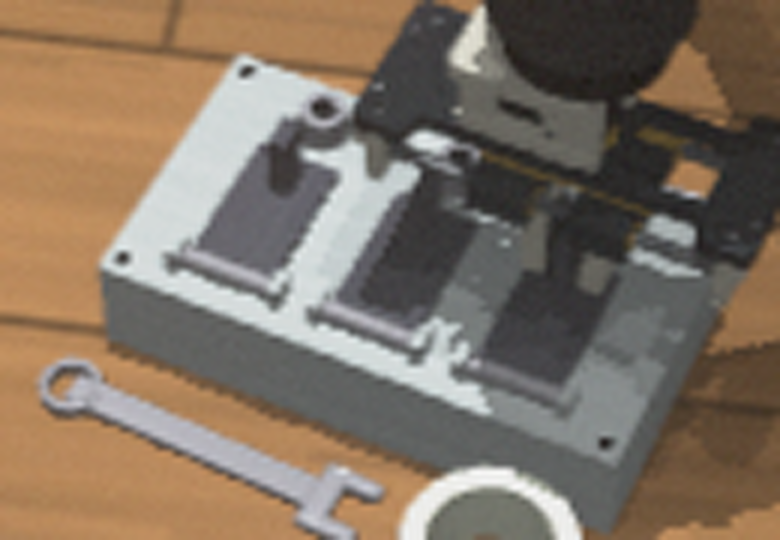

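The jaws stopped on the tab at 9.9 mm opening, at about (565,250). Now lifting along the arc.

Call:
apply_moves(commands=[{"grip":1,"slide":[-0.0027,0,-0.0054],"roll":0},{"grip":1,"slide":[-0.0058,0,-0.0105],"roll":0},{"grip":1,"slide":[-0.0094,0,-0.0153],"roll":0},{"grip":1,"slide":[-0.0134,0,-0.0198],"roll":0},{"grip":1,"slide":[-0.0134,0,-0.0198],"roll":0}])

```text
time_s: 19.38
tcp_pos: [0.6156, 0.0343, 0.0715]
eef_rot: [-179.9, -0.1, 163.3]
contact_force: [-6.2, -2.0, -1.4]
gripper_width: 0.0099
```

```bash
python3 look.py pics/s11.png
```

```text
75 before [71.6 73.7 75.1 76.5]
75 now [182.2 185.  186.1 187.9]
0 before [71.1 72.8 74.6 76.5]
0 now [173.  180.9 185.2 186.5]
-75 before [69.8 72.6 75.4 77. ]
-75 now [ 71.6  74.1  76.1 201.5]
t 19.43 tcp [0.6156 0.0343 0.0715] [-1.799e+02 -1.000e-01  1.633e+02] F [-5.9 -2.  -1. ] w 0.009737896083105274
slide [ 0.0544 -0.0746 -0.0383] roll 0.03
```

View pics/s11.png

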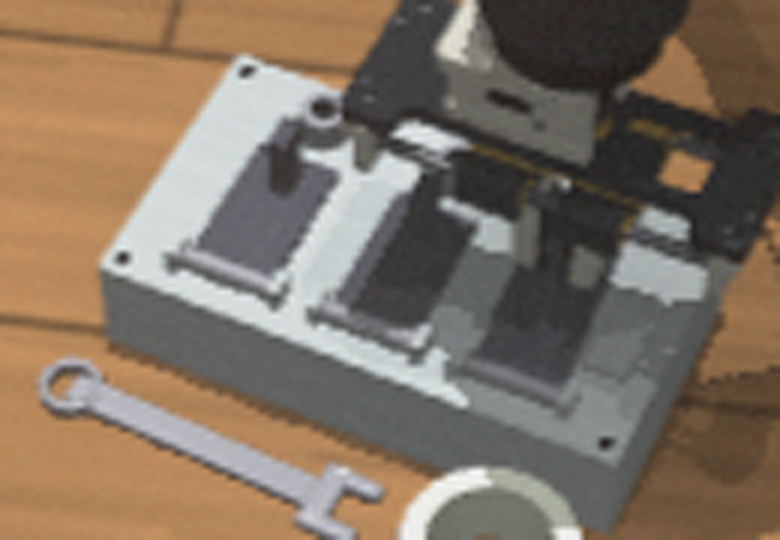

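Call:
apply_moves(commands=[{"grip":1,"slide":[-0.0044,0,-0.0042],"roll":0},{"grip":1,"slide":[-0.0091,0,-0.0079],"roll":0},{"grip":1,"slide":[-0.0141,0,-0.0112],"roll":0},{"grip":1,"slide":[-0.0193,0,-0.0141],"roll":0},{"grip":1,"slide":[-0.0193,0,-0.0141],"roll":0}])

```text
time_s: 20.05
tcp_pos: [0.6344, 0.0286, 0.086]
eef_rot: [-179.9, -0.1, 163.3]
contact_force: [-6.2, -2.3, 1.4]
gripper_width: 0.0097
```

Call:
apply_moves(commands=[{"grip":1,"slide":[-0.0056,0,-0.0024],"roll":0},{"grip":1,"slide":[-0.0112,0,-0.0043],"roll":0},{"grip":1,"slide":[-0.0171,0,-0.0057],"roll":0},{"grip":1,"slide":[-0.023,0,-0.0067],"roll":0},{"grip":1,"slide":[-0.023,0,-0.0067],"roll":0}])

```text
time_s: 20.68
tcp_pos: [0.6572, 0.0218, 0.0932]
eef_rot: [-179.9, -0.0, 163.3]
contact_force: [-4.4, -3.2, 2.6]
gripper_width: 0.0096
```

```bash
python3 look.py pics/s12.png
```

```text
75 before [71.6 73.7 75.1 76.5]
75 now [206.6 209.2 225.4 227.7]
0 before [71.1 72.8 74.6 76.5]
0 now [226.  232.1 235.1 237.1]
-75 before [69.8 72.6 75.4 77. ]
-75 now [222.8 225.5 227.3 228.9]
t 20.73 tcp [0.6571 0.0218 0.0932] [-179.9   -0.   163.3] F [-4.5 -2.8  0.7] w 0.009489670214591283
slide [ 0.0977 -0.0746 -0.0168] roll 0.04
```

View pics/s12.png

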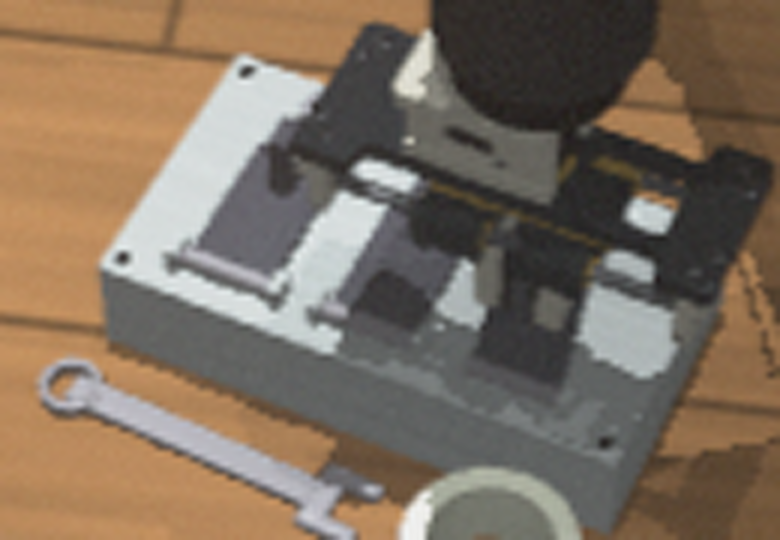

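```bash
python3 - <<'E'
from h import *
p,d=capture('scene');W=cloud('scene',d)
c,s=np.cos(POSE[2]),np.sin(POSE[2]);D=W-np.array([POSE[0],POSE[1],0])
bx=D[...,0]*c+D[...,1]*s;by=-D[...,0]*s+D[...,1]*c;z=W[...,2]
for y in (.075,0,-.075):
    m=(d>0)&(abs(by-y)<.018)&(bx<.06)&(bx>-.03)&(z>.06)&(z<.14)
    X,Z=bx[m],z[m]
    for lo in np.arange(-.02,.06,.01):
        q=(X>=lo)&(X<lo+.01)
        if q.sum()>3: print(y,round(lo,3),q.sum(),(np.percentile(Z[q],[10,50,90])*1000).round(0))
cv2.imwrite('pics/s13.png',cv2.resize(p[175:225,235:295,::-1],None,fx=12,fy=12,interpolation=cv2.INTER_CUBIC))
t,_=capture('top');cv2.imwrite('pics/t13.png',cv2.resize(t[140:250,200:330,::-1],None,fx=5,fy=5))
E
```

```text
0.075 0.03 17 [ 89.  93. 102.]
0.075 0.04 79 [74. 83. 90.]
0.075 0.05 106 [ 67.  81. 137.]
0 -0.01 17 [ 63.  66. 103.]
0 0.0 39 [63. 66. 71.]
0 0.01 31 [65. 67. 70.]
0 0.02 40 [65. 67. 70.]
0 0.03 29 [63. 66. 69.]
0 0.04 36 [64. 67. 70.]
0 0.05 35 [64. 69. 72.]
-0.075 -0.02 12 [ 64.  83. 102.]
-0.075 -0.01 38 [ 64.  68. 101.]
-0.075 0.0 55 [64. 68. 95.]
-0.075 0.01 33 [64. 66. 69.]
-0.075 0.02 31 [63. 67. 69.]
-0.075 0.03 39 [63. 66. 71.]
-0.075 0.04 32 [65. 67. 69.]
-0.075 0.05 35 [62. 69. 71.]
```

View pics/s13.png

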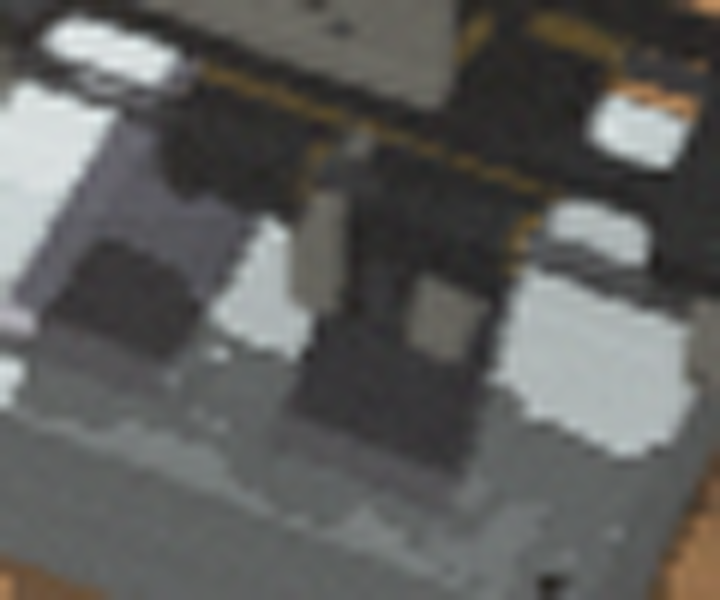

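View pics/t13.png

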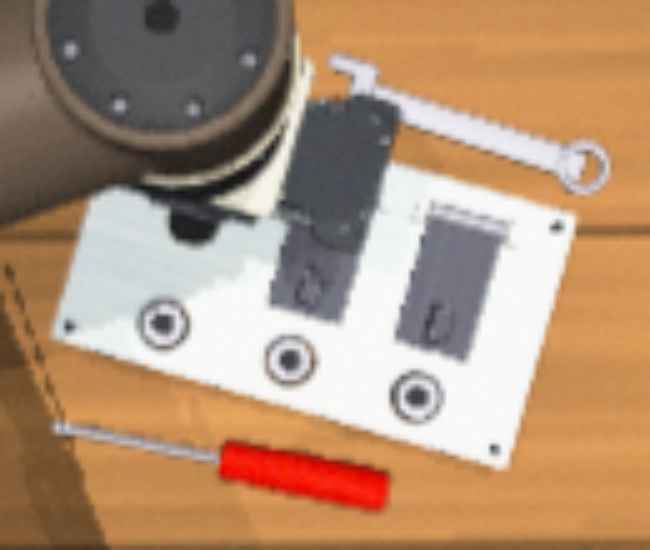

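The left cap is up, with its port exposed at (195,225) in the top view. The middle and right caps are flat at 67 mm and the tools are in place. I'll add 5° for margin and then fit the angle.

Call:
apply_moves(commands=[{"grip":1,"slide":[-0.003,0,-0.0002],"roll":0},{"grip":1,"slide":[-0.006,0,-0.0003],"roll":0},{"grip":1,"slide":[-0.006,0,-0.0003],"roll":0},{"grip":1,"slide":[-0.006,0,-0.0003],"roll":0}])

```text
time_s: 21.32
tcp_pos: [0.6629, 0.0201, 0.0937]
eef_rot: [-179.9, 0.0, 163.4]
contact_force: [-4.1, -3.9, 2.9]
gripper_width: 0.0099
```

```bash
python3 - <<'E'
from h import *
p,d=capture('scene');W=cloud('scene',d)
c,s=np.cos(POSE[2]),np.sin(POSE[2]);D=W-np.array([POSE[0],POSE[1],0])
bx=D[...,0]*c+D[...,1]*s;by=-D[...,0]*s+D[...,1]*c;z=W[...,2]
m=(d>0)&(abs(by-.075)<.018)&(bx<.06)&(bx>.02)&(z>.074)&(z<.1)
X=np.c_[bx[m],z[m]]
for i in range(3):
    c0=np.median(X,0);u=np.linalg.svd(X-X.mean(0))[2];r=(X-X.mean(0))@u[1];X=X[abs(r)<.006]
print(len(X),X.mean(0),np.degrees(np.arctan2(-u[0,1]*np.sign(u[0,0]),abs(u[0,0]))))
S=get_state();print(S["time_s"],S["tcp_pos"],S["contact_force"],S["gripper_width"])
E
```

```text
78 [0.04757781 0.08412482] 63.06869563652409
21.375 [0.66282984 0.02008267 0.09365185] [-4.89688903 -3.43671993  3.0591347 ] 0.009764398222678121
```

The fitted angle is about 63° and the kinematic value about 65°. The tab is still gripped at 9.8 mm opening with small forces.

```bash
python3 -c "
from plant import *
print(close_job())"
```

```text
the job is handed in; nothing more can be done
None
```

I tapped the bolts left, middle, right and found the left one loose. I then lifted the left cap to about 63–65° and handed the job in at about 21.4 s, still holding it.

- **Taps:** In the depth picture the left bolt's top dropped from about 74 mm to about 64 mm, roughly its full 8 mm travel. The middle bolt held at 14.5 N and the right at 10.6 N, with neither moving.
- **Last checks:** A depth fit put the cap at 63°, and the arm's position gave about 65°. The jaws were still closed on the tab at 9.8 mm opening. Before the final 5° of lift, the middle and right caps measured flat and shut and the screwdriver, wrench and tape were in place. I didn't recheck those after that last small move.
- **Disagreement, TCP height:** The real fingertips sat about 24 mm above the reported TCP. I saw this in the depth images and confirmed it by contact, then corrected the tap and pinch heights for it.
- **Disagreement, force reading:** The sensor never clearly showed the expected 2 N while the left bolt was sinking. It only rose, to 7 N, once the bolt reached its stop. I identified the loose bolt from the depth change and the different contact heights instead.

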